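# Hold the round casting over its recess with the tongs

## Robot

A 6-joint arm with a two-finger parallel gripper is mounted at the origin on the work surface. World frame = base frame: x ahead of the robot, y to its left, z up, the work surface at z = 0. Lengths are in m, angles in rad, forces in N, time in s.
With the tool pointing down it reaches from about 0.275 to 0.975 m from the base axis. Payload 8.4 kg.
Tool frame: the origin (TCP) lies between the finger pads; the fingertips stand arm.tips_ahead ahead of it and the grasp point (between the pads) lies 5 mm behind it (arm.tips_ahead is the distance from the TCP to the fingertips, in m); y points along the fingers, z is the direction in which the jaws open and shut, and the axes are right-handed (so a half turn about y gives the same grasp; the last joint's range is limited). The gripper opens to 92 mm and grips with 3 to 60 N. Pads are 20 mm wide; open, the fingers measure 128 mm over their backs; the gripper's body (75 mm by 189 mm) begins 69 mm behind the grasp point.
Start: joints at [1.225, 0.353, 1.633, -0, 1.155, -0.002], TCP at [0.211, 0.588, 0.229] pointing down, gripper open.
Joint ranges: [-2.63, 2.63], [-0.92, 2.1], [0.06, 2.66], [-1.3, 4.44], [0, 2.69], [-3.02, 3.02]. Speed limits (rad/s): [2.22, 2.22, 2.79, 3.14, 3.14, 3.14].

## Interface

Orientations are given as a rotation vector (axis times angle).
In Python, from rig import arm gives the robot as it stands.
- The arm moves only by the tool carry_out, never from a script. Its argument "motion" is a list of rows, each a list of 7 numbers: the turn, a rotation vector about the tool's x, y, z in rad, then the shift along the tool's x, y, z in mm, then the opening, from -1 (shut) to 1 (fully open), so that 0 is half open. In form: [[rx, ry, rz, dx, dy, dz, gripper], ...]. A call has 1 to 10 rows; each row shifts and turns the commanded pose from where the row before left it, along the tool's axes as they then stand; what a row does not reach is not made up. A row lasts 1/10 s, in which the tool goes at most 50 mm and 8.59 degrees, less where a joint would pass 70% of its speed; a pose out of reach is approached as far as the arm can. A call is refused whole if a number of a shift passes 50 or a number of a turn 0.15, either way. A call with a gripper value outside its range is refused whole. The fingers move at their own pace and stop on an object; "newtons" is the grip in N (left out, the last holds). Time passes only in rows, so rows that do not move let the fingers close. It gives the time, the measured TCP pose, the force and the opening at its end, in the units of the state.
- arm.read_state(): the state, without advancing time (a new reading comes with each control period).
- arm.camera(name): name is "side" or "top"; returns a dict with "image" (480x640x3 uint8, red, green, blue), "vfov" (degrees; the focal length in pixels is half the picture's height over the tangent of half this angle, whatever the lens; pixels are square), "cx", "cy" (the principal point, pixels), "k1" (the pictures are not rectified: a ray, as slopes to the right and down, at radius r is drawn at 1 + k1 r^2 times it, then the intrinsics apply), "R" (3x3) and "t" (3): a world point X has camera coordinates R X + t. Camera axes: x right, y down, z forward; pixel columns grow to the right and rows downward; lengths in m; the calibration is good to about 2 mm. A picture is of the moment at which its call begins. There is no depth.
- arm.finish_job(): hands the job in, once; it reports no verdict.
The state is a dict: "t": time; "joint_pos": joint angles; "joint_vel": joint speeds; "joint_torque": joint torques, N m; "tool_pos": TCP position; "eef_rot": TCP orientation; "force": force on the tool from outside, world axes, zero at the start; "torque": the same for the moment, N m; "gripper_width": opening from 0.0 (shut) to 1.0 (fully open).
Only numpy, scipy, OpenCV 4.12 (cv2) and the standard library are available. Lean on these libraries where they do the work, as an engineer would, in place of code of your own. Each camera call takes 0.05 s, during which the arm holds its last target.

## Task

Pick up the spring tongs by their wooden grips, close their jaws on the round plaster rosette on the drying rack, lift it off and hold it about 10 cm above the empty round recess in the carved panel, centred over it, to compare the two. The fresh rosette must be handled with the tongs only, never with the fingers; do not disturb the other two castings or the drinking glass. Finish while still holding it there in the tongs: nothing is put down or let go.

Things in the scene. Friction and masses are not known exactly. Their poses are not given: they have to be found in the camera images.
- tongs_grip (a point): Midway between the two pale wooden grips of the spring tongs (each 62 mm long, 24 mm tall), half-way up: 42 mm above the table at rest. x points along the tongs to the jaws, z up. The grips measure 59 mm over their outsides at rest, 44 mm once the jaws are closed on the rosette. Their mass is centred near this point; the pivot is 100 mm behind it (-x).
- tongs_jaw (a point): Point between the jaws, 85 mm ahead (+x) of tongs_grip, same axes; midway between the jaw plates while open at rest. With tongs_arm at q rad the middle of the jaws is 93 mm times q to the +y side of it. Plates 40 mm long, 24 mm tall; at rest 66 mm apart inside, 76 mm over the outside, narrowing by 185 mm per rad.
- tongs_arm (a joint): Angle by which the tongs are squeezed: 0 open at rest, about 0.15 rad closed on the rosette, 0.32 rad at most. A spring pushes them open: 7.5 N across the grips at 0, 10 N at 0.15 rad, enough to carry the tongs half squeezed. 20 to 30 N across the grips gives 5 to 11 N at the jaws, plenty for the rosette.
- boss_centre (a point): The round plaster rosette, a disc 38 mm across with straight sides 22 mm tall and a ring of small beads and a knob on top (28 mm overall), about 40 g, loose on one of the three pedestals of the drying rack. This point is on its axis, 11 mm above its underside: 57 mm above the table while it stands on a pedestal.
- rack: Drying rack, fixed: plywood base 60 x 250 x 10 mm (origin: centre of its underside, y along its length) with three round pedestals, 26 mm across, in a row at y = -85, 0 and 85 mm, their tops 46 mm above the table. Each carries one casting; which one is where changes. Its +x side looks away from the robot.
- square_cast_centre (a point): Centre of the square stepped plaster casting, 36 mm wide, 28 mm tall, loose on a pedestal of the rack; to be left alone.
- star_cast_centre (a point): Centre of the star-shaped plaster casting, 36 mm wide, 26 mm tall, loose on a pedestal of the rack; to be left alone.
- panel_recess (a point): Centre of the mouth of the round recess (45 mm across, 10 mm deep) in the middle of the carved plaster panel, which is 150 x 150 x 22 mm, flat on the table and fixed; this point is level with the panel's top, 22 mm above the table.
- glass: Empty drinking glass, 68 mm across the rim, 90 mm tall, standing loose; origin at the centre of its underside. To be left alone.
- tongs: The spring tongs, steel, 215 mm long, 140 g, loose, lying on a rest with their two arms side by side. Axes as tongs_grip, origin 12 mm below it, on the underside. They belong to the pivot and the +y arm: squeezed by fingers that close evenly, they turn by half the joint value about -z.
- rest: Low wooden rest for the tongs, fixed: board 200 x 100 x 8 mm (origin: centre of its underside) with two bars across it at x = -70 and 70 mm, 12 mm wide, tops at 30 mm (40 mm at the lips at their ends). The tongs lie on the bars along its x axis, the grips over the free space between.
- boss: The round rosette as a whole; origin at the centre of its underside.
Things that resemble listed ones, but are neither listed nor needed, are in the scene too. What is shaped like the boss but blue is not meant.

How it is judged:
On the way, in this order (a step that is already met when the one before it is completed fails the run):
1. the tongs are lifted off their rest in the fingers, the rosette still on its pedestal (contact force between the fingers and tongs above 1 N and height (world z) of tongs_grip above 0.065 m and distance of boss_centre from where it was at the start of the episode below 0.01 m), for 0.2 s.
2. the rosette is lifted off its pedestal in the jaws of the tongs (contact force between the fingers and tongs above 1 N and contact force between tongs and boss above 0.3 N and distance between boss_centre and tongs_jaw below 0.035 m and value of joint tongs_arm above 0.08 rad and height (world z) of boss_centre above 0.08 m), for 0.2 s.
At the end, for the whole second after the job is handed in: Fingers grip the tongs (over 1 N), squeezed at least 0.08 rad and holding the rosette (over 0.3 N, within 35 mm of tongs_jaw); tongs over 65 mm above the table; rosette centre within 25 mm of the recess axis, 50 to 170 mm above the panel, slower than 30 mm/s (contact force between the fingers and tongs above 1 N and contact force between tongs and boss above 0.3 N and distance between boss_centre and tongs_jaw below 0.035 m and value of joint tongs_arm above 0.08 rad and horizontal distance between boss_centre and panel_recess below 0.025 m and z of boss_centre in the frame of panel_recess between 0.05 and 0.17 m and linear speed of boss below 0.03 m/s and height (world z) of each of tongs_grip, tongs_jaw above 0.065 m); the arm keeps its last pose, push and grip.
It fails at once if the fingers or arm touch the rosette (contact force between any of the fingers, the arm and boss above 0.3 N).
It fails at once if another casting is shifted by more than 12 mm (distance of any of square_cast_centre, star_cast_centre from where it was at the start of the episode above 0.012 m).
It fails at once if the glass is shifted by more than 20 mm (distance of glass from where it was at the start of the episode above 0.02 m).
It also fails if it takes over 54 s, if anything falls off the work surface, if the arm or the gripper's body presses on something with over 40 N, if the wrist force passes 120 N, or if a joint passes its speed limit or range.

## Working session

There is one attempt and no reset: what is moved stays moved. The work goes in short steps, Python scripts to look and compute and a tool call to move; the robot and the scene stay as the last step left them, time stands still between calls to the robot, and variables do not carry over. Pictures are saved under pics/ and viewed, and the job is handed in when it is done.

Besides the shell and the picture viewer there is one more tool, called after "Call:" by a JSON object that holds its "op" and its "data", one argument or row to a line. carry_out: Moves the arm, as the interface text tells. Its arguments: {"type":"object","properties":{"motion":{"type":"array"},"newtons":{"type":"number"}},"required":["motion"]}

```bash
ls; mkdir -p pics; python3 - <<'E'
from rig import arm
import cv2
print(arm.read_state(), arm.tips_ahead)
for n in("side","top"):
    c=arm.camera(n); cv2.imwrite(f"pics/{n}0.png",c["image"][:,:,::-1]); print(n,{k:v for k,v in c.items() if k!="image"})
E
```

```text
pics
{'t': 0.0, 'joint_pos': array([ 1.22460613e+00,  3.53654171e-01,  1.63413714e+00,  5.51451746e-05,
        1.15520229e+00, -2.39287327e-03]), 'joint_vel': array([ 0.00166825,  0.002846  , -0.00118316,  0.00075218, -0.00174299,
        0.00036199]), 'joint_torque': array([-1.31084191e-03, -5.93835640e+01, -3.34236073e+01,  6.95878942e-02,
        2.32429861e-02, -8.12005737e-05]), 'tool_pos': array([0.21048094, 0.58797908, 0.22785864]), 'eef_rot': array([-1.55528015,  0.27007631, -0.26961473]), 'force': array([0.08833907, 0.78623895, 0.40592425]), 'torque': array([ 0.02006475, -0.00360792,  0.03108749]), 'gripper_width': 1.0021468264117295} 0.014
side {'vfov': 50.86740032808096, 'cx': 320.0581410561292, 'cy': 235.71980743756671, 'k1': -0.1373938559285962, 'R': array([[-0.99124662, -0.13170302,  0.00919002],
       [-0.10162994,  0.7167675 , -0.68986644],
       [ 0.08427038, -0.68476175, -0.72387833]]), 't': array([0.57204638, 0.06389768, 1.1211739 ])}
top {'vfov': 46.952920011742854, 'cx': 319.44666944409636, 'cy': 234.11983761919444, 'k1': -0.021059247915701386, 'R': array([[-0.00618572, -0.99989238, -0.01330307],
       [-0.99248474,  0.00776466, -0.12212189],
       [ 0.12221205,  0.01244769, -0.99242595]]), 't': array([0.05543464, 0.58835747, 1.03572191])}
```

View pics/top0.png

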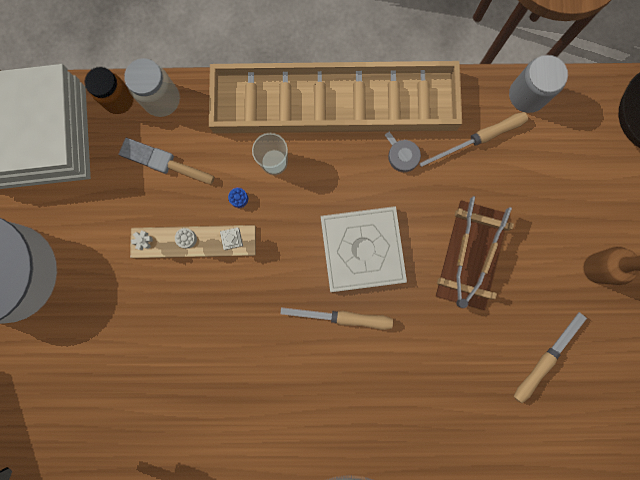

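View pics/side0.png

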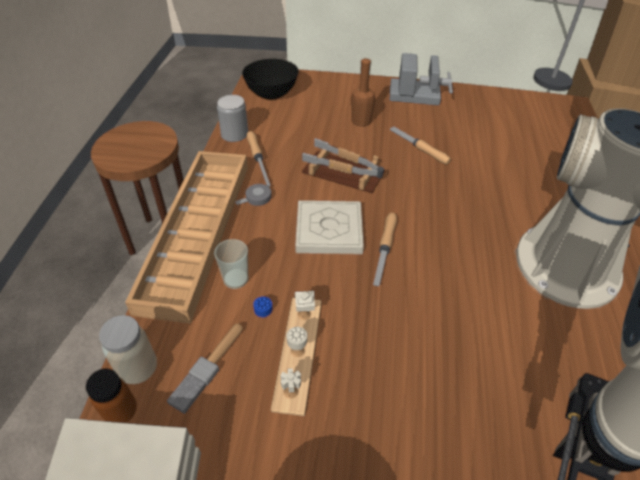

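```bash
python3 - <<'E'
import cv2
t=cv2.imread("pics/top0.png")
a=cv2.resize(t[185:325,420:540],None,fx=5,fy=5,interpolation=cv2.INTER_CUBIC)[:, :]
cv2.imwrite("pics/z1.png",cv2.resize(t[190:315,430:530],(480,600),interpolation=cv2.INTER_CUBIC))
cv2.imwrite("pics/z2.png",cv2.resize(t[215:270,125:265],(784,308),interpolation=cv2.INTER_CUBIC))
s=cv2.imread("pics/side0.png")
cv2.imwrite("pics/z3.png",cv2.resize(s[130:200,290:400],(770,490),interpolation=cv2.INTER_CUBIC))
cv2.imwrite("pics/z4.png",cv2.resize(s[280:420,260:340],(343,600),interpolation=cv2.INTER_CUBIC))
E
```

```text
(no output)
```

View pics/z1.png

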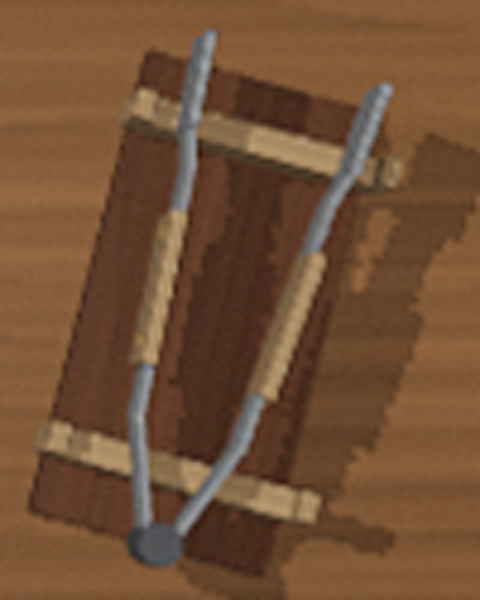

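View pics/z2.png

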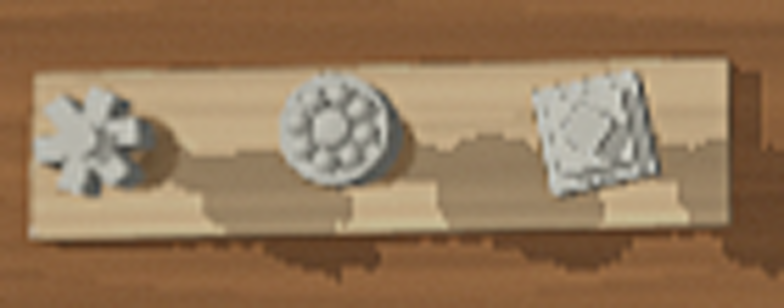

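View pics/z3.png

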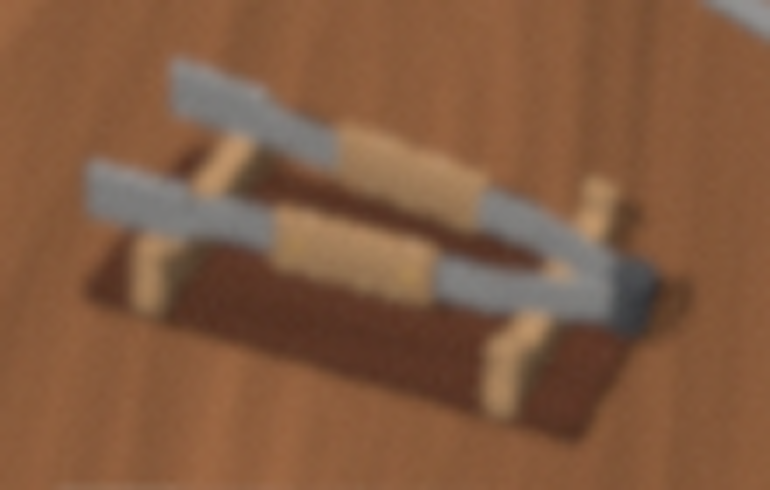

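View pics/z4.png

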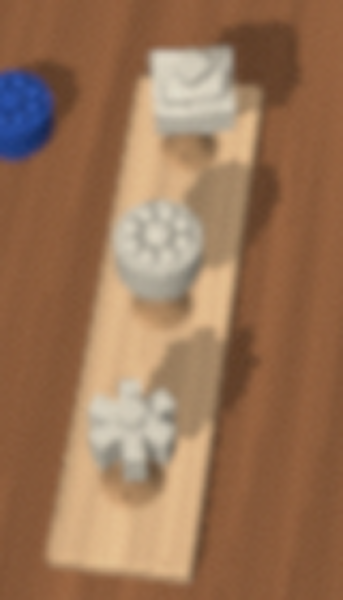

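```bash
cat > h.py <<'E'
import numpy as np, cv2
from rig import arm
def cal(n):
    c=arm.camera(n); return c
def ray(c,uv):
    f=240/np.tan(np.radians(c["vfov"]/2))
    K=np.array([[f,0,c["cx"]],[0,f,c["cy"]],[0,0,1.]])
    s=cv2.undistortPoints(np.array([[uv]],float),K,np.array([c["k1"],0,0,0.]))[0,0]
    d=c["R"].T@np.array([s[0],s[1],1]); o=-c["R"].T@c["t"]; return o,d
def onz(c,uv,z):
    o,d=ray(c,uv); return o+d*(z-o[2])/d[2]
def tri(c1,u1,c2,u2):
    o1,d1=ray(c1,u1);o2,d2=ray(c2,u2)
    A=np.c_[d1,-d2]; s=np.linalg.lstsq(A,o2-o1,rcond=None)[0]
    a=o1+d1*s[0];b=o2+d2*s[1]; return (a+b)/2,np.linalg.norm(a-b)
def proj(c,X):
    f=240/np.tan(np.radians(c["vfov"]/2)); p=c["R"]@X+c["t"]; s=p[:2]/p[2]; s=s*(1+c["k1"]*(s@s)); return s*f+[c["cx"],c["cy"]]
E
python3 - <<'E'
from h import *
np.set_printoptions(precision=4,suppress=True)
T=cal("top");S=cal("side")
z1=lambda x,y:(x/4.8+430-.4,y/4.8+190-.4)
z2=lambda x,y:(x/5.6+125-.4,y/5.6+215-.4)
z3=lambda x,y:(x/7+290-.4,y/7+130-.4)
P={}
for n,p in dict(jl=(208,35),jr=(385,90),piv=(155,545),gl0=(172,212),gl1=(143,362),gr0=(315,255),gr1=(265,400)).items():
    P[n]=onz(T,z1(*p),.054); print(n,P[n])
jm=(P['jl']+P['jr'])/2; gm=(P['gl0']+P['gl1']+P['gr0']+P['gr1'])/4
print("jawgap",np.linalg.norm(P['jl']-P['jr']),"piv-grip",np.linalg.norm(gm-P['piv']),"jawtip-grip",np.linalg.norm(jm-gm),gm)
for a,b in((jm,P['piv']),(gm,P['piv']),(jm,gm)): print("yaw",np.degrees(np.arctan2(*(a-b)[1::-1])))
print("tri jaw tips",tri(T,z1(208,35),S,z3(180,62)),tri(T,z1(385,90),S,z3(92,160)))
# rack
c=[onz(T,z2(*p),.01) for p in((35,73),(728,60),(730,225),(30,238))]
for q in c: print("rack",q)
print("c",sum(c)/4, "len",np.linalg.norm(c[0]-c[1]),np.linalg.norm(c[3]-c[2]),np.linalg.norm(c[0]-c[3]),"axis",np.degrees(np.arctan2(*((c[0]+c[3]-c[1]-c[2])[1::-1]))))
print("boss rim z68",onz(T,z2(337,127),.068), "knob z74",onz(T,z2(334,126),.072), "tri knob",tri(T,z2(334,126),S,(157/4.2875+260-.4,235/4.2875+280-.4)))
print("square top",onz(T,z2(593,128),.074),"star",onz(T,z2(92,140),.070))
# panel
hsv=cv2.cvtColor(T["image"],cv2.COLOR_RGB2HSV); m=((hsv[...,1]<50)&(hsv[...,2]>150)).astype(np.uint8)
m[:195]=0;m[300:]=0;m[:,:310]=0;m[:,420:]=0
m=cv2.morphologyEx(m,cv2.MORPH_CLOSE,np.ones((9,9)))
k=max(cv2.findContours(m,0,2)[0],key=cv2.contourArea); r=cv2.minAreaRect(k); print(r)
for b in cv2.boxPoints(r): print("panel",onz(T,b,.022))
print("panel c",onz(T,r[0],.022))
cv2.imwrite("pics/z5.png",cv2.resize(T["image"][200:300,315:415,::-1],(600,600),interpolation=cv2.INTER_CUBIC))
E
```

```text
jl [ 0.6563 -0.2441  0.054 ]
jr [ 0.6334 -0.3138  0.054 ]
piv [ 0.454  -0.2154  0.054 ]
gl0 [ 0.5851 -0.2269  0.054 ]
gl1 [ 0.5256 -0.2133  0.054 ]
gr0 [ 0.5675 -0.2829  0.054 ]
gr1 [ 0.5103 -0.2607  0.054 ]
jawgap 0.07336630793691641 piv-grip 0.09800140627727583 jawtip-grip 0.10317939894065904 [ 0.5471 -0.2459  0.054 ]
yaw -18.431292775167996
yaw -18.18528681330762
yaw -18.6649530136857
tri jaw tips (array([ 0.6319, -0.2263,  0.1179]), np.float64(0.02405504011663471)) (array([ 0.6584, -0.3378, -0.0175]), np.float64(0.025636404640862254))
rack [0.608  0.4298 0.01  ]
rack [0.6107 0.181  0.01  ]
rack [0.5517 0.1798 0.01  ]
rack [0.5488 0.4295 0.01  ]
c [0.5798 0.305  0.01  ] len 0.2488435886445323 0.2497237324456425 0.05923909898176154 axis 90.63933268820666
boss rim z68 [0.5808 0.3055 0.068 ] knob z74 [0.5807 0.3055 0.072 ] tri knob (array([0.581 , 0.307 , 0.0661]), np.float64(0.000763590418799162))
square top [0.5791 0.2177 0.074 ] star [0.5768 0.388  0.07  ]
((363.1675109863281, 248.6067352294922), (76.62920379638672, 76.98526000976562), 82.69424438476562)
panel [0.6275 0.0499 0.022 ]
panel [ 0.6459 -0.1011  0.022 ]
panel [ 0.496  -0.1166  0.022 ]
panel [0.4781 0.032  0.022 ]
panel c [ 0.5613 -0.034   0.022 ]
```

View pics/z5.png

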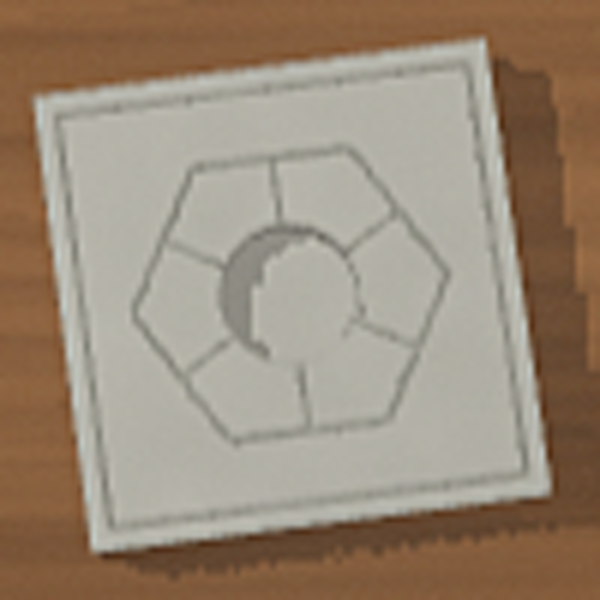

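```bash
cat >> h.py <<'E'
from scipy.spatial.transform import Rotation as Ro
def plan(goal, yaw, grip_dir=1):
    """goal TCP world; tool y down; tool z (opening) perpendicular to tongs yaw"""
    s=arm.read_state(); R=Ro.from_rotvec(s["eef_rot"]).as_matrix()
    best=None
    for sg in(1,-1):
        a=np.radians(yaw); z=sg*np.array([-np.sin(a),np.cos(a),0]); y=np.array([0,0,-1.]); x=np.cross(y,z)
        G=np.c_[x,y,z]; rv=Ro.from_matrix(R.T@G).as_rotvec()
        print("sg",sg,"turn(tool)",rv.round(4),"shift in current tool",(R.T@(np.array(goal)-s["tool_pos"])*1000).round(1),"in goal tool",(G.T@(np.array(goal)-s["tool_pos"])*1000).round(1))
    print("R\n",R.round(3),"pos",s["tool_pos"].round(4),"j",s["joint_pos"].round(3),"w",s["gripper_width"],"F",s["force"].round(1),"t",s["t"])
E
python3 - <<'E'
from h import *
plan([.547,-.246,.16],-18.4)
E
```

```text
sg 1 turn(tool) [ 0.0008 -0.0226 -0.    ] shift in current tool [ 597.9   68.7 -671.9] in goal tool [ 582.5   68.1 -685.3]
sg -1 turn(tool) [0.000e+00 3.119e+00 1.300e-03] shift in current tool [ 597.9   68.7 -671.9] in goal tool [-582.5   68.1  685.3]
R
 [[ 0.941 -0.     0.337]
 [-0.337 -0.001  0.941]
 [ 0.    -1.    -0.001]] pos [0.2106 0.5882 0.2281] j [ 1.225  0.353  1.634 -0.     1.155 -0.002] w 0.9997762335903505 F [-0.4 -0.5  0.3] t 0.2
```

Call:
{"op": "carry_out", "data": {
  "motion": [
    [0, -0.0226, 0, 29, 0, -34, 1],
    [0, 0, 0, 29, 0, -34, 1],
    [0, 0, 0, 29, 0, -34, 1],
    [0, 0, 0, 29, 0, -34, 1],
    [0, 0, 0, 29, 0, -34, 1],
    [0, 0, 0, 29, 0, -34, 1],
    [0, 0, 0, 29, 0, -34, 1],
    [0, 0, 0, 29, 0, -34, 1],
    [0, 0, 0, 29, 0, -34, 1],
    [0, 0, 0, 29, 0, -34, 1]
  ]
}}

```text
t: 1.2
tool_pos: [0.3779, 0.1722, 0.2288]
eef_rot: [-1.556, 0.251, -0.252]
force: [0.8, -0.1, -0.3]
gripper_width: 0.998
```

Call:
{"op": "carry_out", "data": {
  "motion": [
    [0, 0, 0, 29, 0, -34, 1],
    [0, 0, 0, 29, 0, -34, 1],
    [0, 0, 0, 29, 0, -34, 1],
    [0, 0, 0, 29, 0, -34, 1],
    [0, 0, 0, 29, 0, -34, 1],
    [0, 0, 0, 29, 0, -34, 1],
    [0, 0, 0, 29, 0, -34, 1],
    [0, 0, 0, 29, 10, -34, 1],
    [0, 0, 0, 29, 20, -34, 1],
    [0, 0, 0, 20, 20, -24, 1]
  ]
}}

```text
t: 2.2
tool_pos: [0.541, -0.2308, 0.1782]
eef_rot: [-1.557, 0.252, -0.254]
force: [0.2, 1.2, -0.9]
gripper_width: 0.999
```

```bash
python3 - <<'E'
from h import *
S=cal("side");T=cal("top")
cv2.imwrite("pics/a1.png",np.vstack([S["image"][80:260,200:520],T["image"][150:350,320:640]])[:,:,::-1])
plan([.547,-.246,.037],-18.4)
E
```

```text
sg 1 turn(tool) [ 0.0004 -0.0028 -0.0029] shift in current tool [ 12.3 138.7 -12.1] in goal tool [ 11.8 138.7 -12.2]
sg -1 turn(tool) [4.6000e-03 3.1388e+00 6.0000e-04] shift in current tool [ 12.3 138.7 -12.1] in goal tool [-11.8 138.7  12.2]
R
 [[ 0.948 -0.003  0.318]
 [-0.318  0.001  0.948]
 [-0.003 -1.    -0.   ]] pos [ 0.5396 -0.2307  0.1757] j [-4.060e-01  3.510e-01  1.764e+00 -1.000e-03  1.029e+00 -1.653e+00] w 0.99622101108871 F [-0.4  0.6  0.1] t 2.3
```

View pics/a1.png

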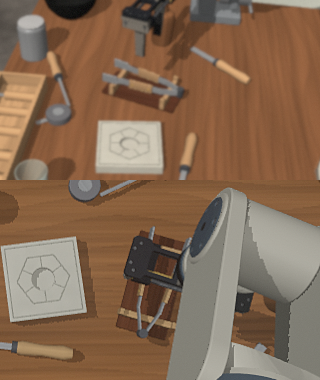

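Call:
{"op": "carry_out", "data": {
  "motion": [
    [0, -0.003, -0.003, 12, 0, -12, 1],
    [0, 0, 0, 0, 0, 0, 1],
    [0, 0, 0, 0, 40, 0, 1],
    [0, 0, 0, 0, 20, 0, 1],
    [0, 0, 0, 0, 0, 0, 1]
  ]
}}

```text
t: 2.8
tool_pos: [0.5463, -0.2416, 0.1169]
eef_rot: [-1.556, 0.249, -0.248]
force: [0.1, -0.1, 0.7]
gripper_width: 0.998
```

```bash
python3 - <<'E'
from h import *
S=cal("side")
cv2.imwrite("pics/a2.png",cv2.resize(S["image"][90:210,270:430],(800,600),interpolation=cv2.INTER_CUBIC)[:,:,::-1])
plan([.547,-.246,.037],-18.4)
E
```

```text
sg 1 turn(tool) [-0.0002  0.0039  0.0016] shift in current tool [ 0.7 81.6 -3.8] in goal tool [ 0.9 81.6 -3.8]
sg -1 turn(tool) [ 2.5000e-03 -3.1377e+00  4.0000e-04] shift in current tool [ 0.7 81.6 -3.8] in goal tool [-0.9 81.6  3.8]
R
 [[ 0.95   0.002  0.312]
 [-0.312 -0.     0.95 ]
 [ 0.002 -1.     0.   ]] pos [ 0.5474 -0.2422  0.1186] j [-4.190e-01  4.350e-01  1.784e+00  1.000e-03  9.210e-01 -1.673e+00] w 0.9992981789225082 F [-0.6 -0.9  0.5] t 2.85
```

View pics/a2.png

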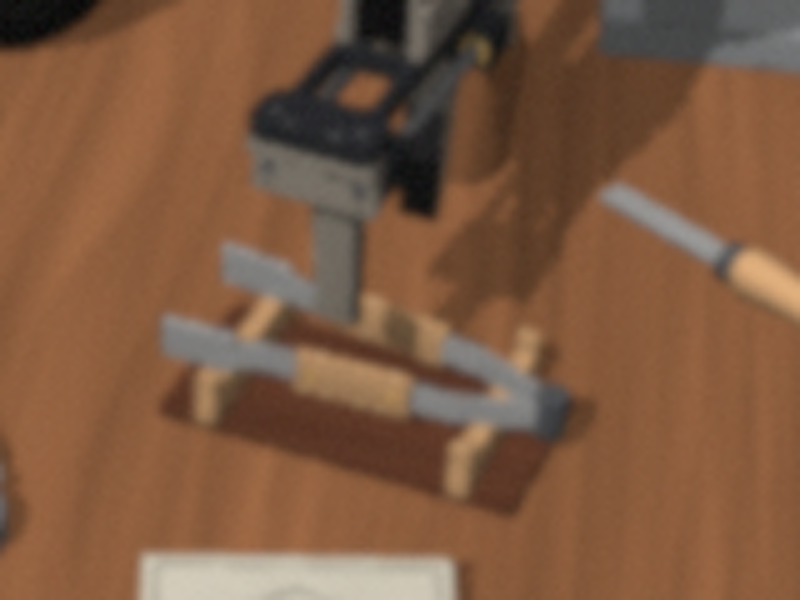

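Call:
{"op": "carry_out", "data": {
  "motion": [
    [0, 0.002, 0, 0, 20, -3, 1],
    [0, 0, 0, 0, 30, 0, 1],
    [0, 0, 0, 0, 20, 0, 1],
    [0, 0, 0, 0, 10, 0, 1],
    [0, 0, 0, 0, 0, 0, 1],
    [0, 0, 0, 0, 0, 0, 1]
  ]
}}

```text
t: 3.45
tool_pos: [0.5481, -0.2464, 0.0401]
eef_rot: [-1.557, 0.247, -0.255]
force: [0.1, 0.4, 0.1]
gripper_width: 1.001
```

```bash
python3 - <<'E'
from h import *
S=cal("side")
cv2.imwrite("pics/a3.png",cv2.resize(S["image"][90:210,270:430],(800,600),interpolation=cv2.INTER_CUBIC)[:,:,::-1])
plan([.547,-.246,.037],-18.4)
E
```

```text
sg 1 turn(tool) [0.0003 0.0012 0.0053] shift in current tool [-1.3  3.2  0.1] in goal tool [-1.2  3.2  0.1]
sg -1 turn(tool) [ 8.3000e-03 -3.1404e+00 -4.0000e-04] shift in current tool [-1.3  3.2  0.1] in goal tool [ 1.2  3.2 -0.1]
R
 [[ 0.949  0.005  0.315]
 [-0.315 -0.002  0.949]
 [ 0.005 -1.    -0.   ]] pos [ 0.5482 -0.2464  0.0402] j [-0.425  0.546  1.82   0.     0.77  -1.676] w 1.0021055004714352 F [-0.3  0.1  1.1] t 3.5
```

View pics/a3.png

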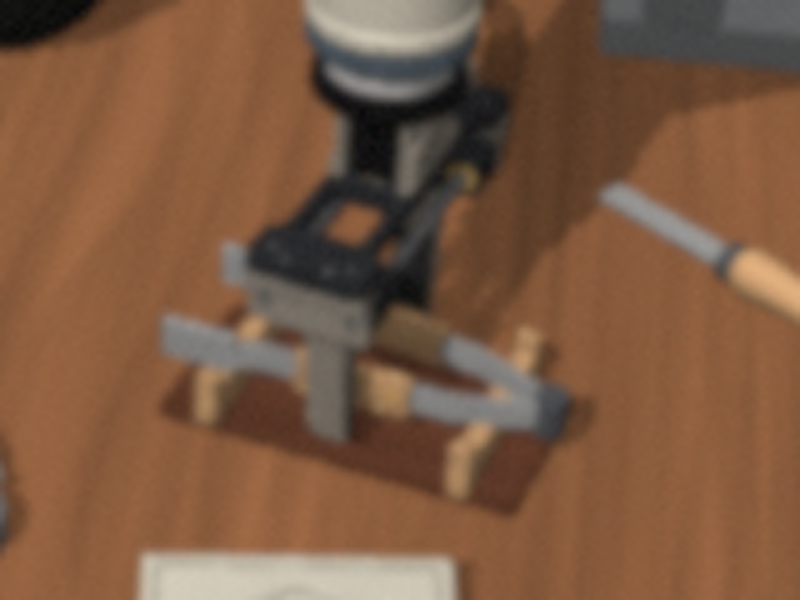

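Call:
{"op": "carry_out", "data": {
  "motion": [
    [0, 0, 0.003, -2, 3, 0, 1],
    [0, 0, 0, 0, 0, 0, 0.5],
    [0, 0, 0, 0, 0, 0, 0.15],
    [0, 0, 0, 0, 0, 0, 0.15],
    [0, 0, 0, 0, 0, 0, 0.15],
    [0, 0, 0, 0, 0, 0, 0.15],
    [0, 0, 0, 0, 0, 0, 0.15]
  ],
  "newtons": 30
}}

```text
t: 4.2
tool_pos: [0.5453, -0.2456, 0.0357]
eef_rot: [-1.556, 0.251, -0.252]
force: [-0.1, -0.4, 1.0]
gripper_width: 0.577
```

```bash
python3 - <<'E'
from h import *
S=cal("side")
cv2.imwrite("pics/a4.png",cv2.resize(S["image"][90:210,270:430],(800,600),interpolation=cv2.INTER_CUBIC)[:,:,::-1])
plan([.547,-.246,.037],-18.4)
E
```

```text
sg 1 turn(tool) [0.0001 0.0009 0.0003] shift in current tool [ 1.8 -1.3  0.1] in goal tool [ 1.8 -1.3  0.1]
sg -1 turn(tool) [ 4.0000e-04 -3.1407e+00 -1.0000e-04] shift in current tool [ 1.8 -1.3  0.1] in goal tool [-1.8 -1.3 -0.1]
R
 [[ 0.949  0.     0.315]
 [-0.315 -0.     0.949]
 [ 0.    -1.    -0.   ]] pos [ 0.5453 -0.2456  0.0357] j [-0.426  0.551  1.825 -0.     0.765 -1.676] w 0.5787914650123507 F [-0.2 -0.8  0.6] t 4.25
```

View pics/a4.png

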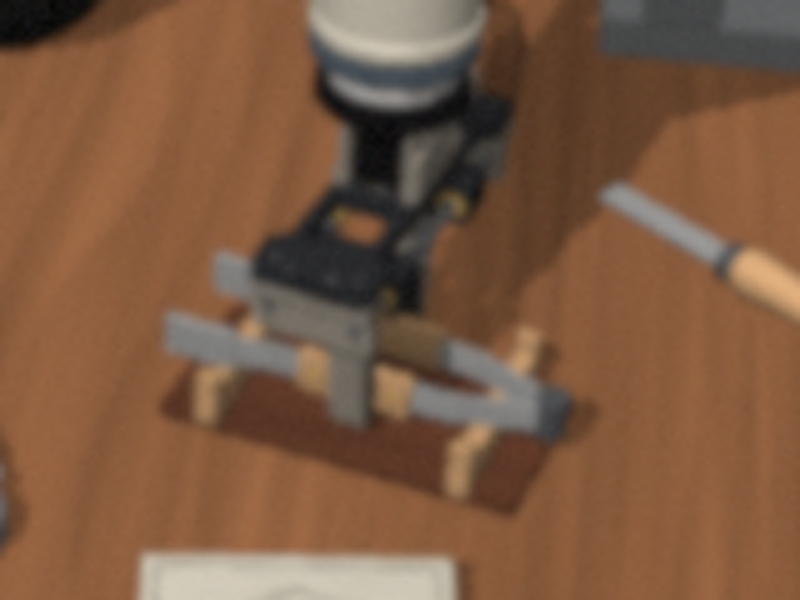

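Call:
{"op": "carry_out", "data": {
  "motion": [
    [0, 0, 0, 0, -10, 0, 0.15],
    [0, 0, 0, 0, -20, 0, 0.15],
    [0, 0, 0, 0, -30, 0, 0.15],
    [0, 0, 0, 0, -30, 0, 0.15],
    [0, 0, 0, 0, -30, 0, 0.15],
    [0, 0, 0, 0, -10, 0, 0.15],
    [0, 0, 0, 0, 0, 0, 0.15],
    [0, 0, 0, 0, 0, 0, 0.15],
    [0, 0, 0, 0, 0, 0, 0.15]
  ]
}}

```text
t: 5.15
tool_pos: [0.5442, -0.245, 0.1639]
eef_rot: [-1.555, 0.253, -0.249]
force: [0.2, -0.3, -1.7]
gripper_width: 0.577
```

```bash
python3 - <<'E'
from h import *
S=cal("side");T=cal("top")
cv2.imwrite("pics/a5.png",np.hstack([cv2.resize(S["image"][60:210,270:430],(400,375)),cv2.resize(T["image"][180:330,410:570],(400,375))])[:,:,::-1])
plan([.494,.305,.12],0.6)
E
```

```text
sg 1 turn(tool) [-0.0007 -0.3307 -0.0024] shift in current tool [-220.9   44.8  506.3] in goal tool [-44.6  44.1 550.6]
sg -1 turn(tool) [ 3.4000e-03  2.8109e+00 -1.0000e-03] shift in current tool [-220.9   44.8  506.3] in goal tool [  44.6   44.1 -550.6]
R
 [[ 0.949 -0.002  0.315]
 [-0.315  0.001  0.949]
 [-0.002 -1.     0.   ]] pos [ 0.5444 -0.2451  0.1641] j [-0.426  0.379  1.752  0.     1.013 -1.676] w 0.5765685243530085 F [ 0.4  0.5 -0.9] t 5.25
```

View pics/a5.png

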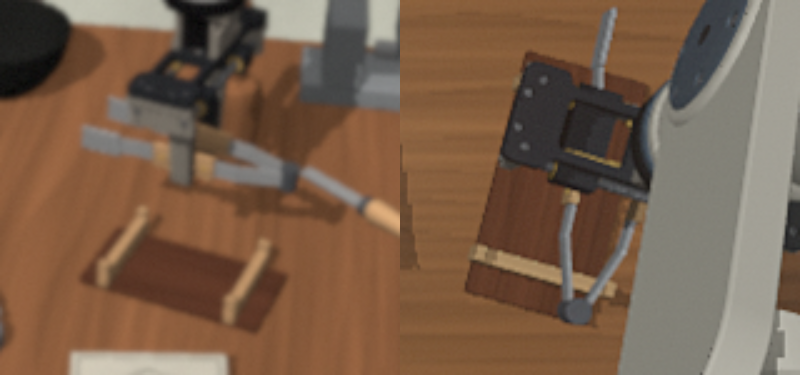

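Call:
{"op": "carry_out", "data": {
  "motion": [
    [0, -0.03, 0, 0, 0, 5, 0.15],
    [0, -0.06, 0, 0, 0, 10, 0.15],
    [0, -0.06, 0, 0, 0, 20, 0.15],
    [0, -0.06, 0, 0, 0, 30, 0.15],
    [0, -0.06, 0, 0, 0, 35, 0.15],
    [0, -0.06, -0.002, 0, 0, 40, 0.15],
    [0, 0, 0, 0, 0, 40, 0.15],
    [0, 0, 0, 0, 0, 40, 0.15],
    [0, 0, 0, 0, 0, 40, 0.15],
    [0, 0, 0, 0, 0, 40, 0.15]
  ]
}}

```text
t: 6.25
tool_pos: [0.5632, 0.0545, 0.1652]
eef_rot: [-1.571, -0.01, 0.008]
force: [0.5, -0.1, -1.2]
gripper_width: 0.58
```

```bash
python3 - <<'E'
from h import *
plan([.494,.305,.15],0.6)
E
```

```text
sg 1 turn(tool) [0.     0.0008 0.0016] shift in current tool [-66.3  15.1 251.2] in goal tool [-66.5  15.2 251.2]
sg -1 turn(tool) [ 2.5000e-03 -3.1408e+00 -0.0000e+00] shift in current tool [-66.3  15.1 251.2] in goal tool [  66.5   15.2 -251.2]
R
 [[ 1.     0.002 -0.011]
 [ 0.011  0.     1.   ]
 [ 0.002 -1.    -0.   ]] pos [0.5632 0.0545 0.1652] j [ 0.094  0.331  1.822 -0.     0.987 -1.488] w 0.5804112005865326 F [ 0.5 -0.1 -1.2] t 6.25
```

Call:
{"op": "carry_out", "data": {
  "motion": [
    [0, 0, 0, -10, 0, 38, 0.15],
    [0, 0, 0, -10, 0, 38, 0.15],
    [0, 0, 0, -10, 0, 38, 0.15],
    [0, 0, 0, -10, 0, 38, 0.15],
    [0, 0, 0, -10, 0, 38, 0.15],
    [0, 0, 0, -10, 0, 31, 0.15],
    [0, 0, 0, -7, 0, 20, 0.15],
    [0, 0, 0, 0, 0, 8, 0.15],
    [0, 0, 0, 0, 0, 0, 0.15],
    [0, 0, 0, 0, 0, 0, 0.15]
  ]
}}

```text
t: 7.25
tool_pos: [0.4943, 0.3003, 0.1652]
eef_rot: [-1.571, -0.009, 0.007]
force: [-0.7, 0.6, -1.8]
gripper_width: 0.578
```

```bash
python3 - <<'E'
from h import *
S=cal("side");T=cal("top")
cv2.imwrite("pics/b1.png",np.hstack([cv2.resize(S["image"][240:440,220:380],(400,500)),cv2.resize(T["image"][160:360,110:270],(400,500))])[:,:,::-1])
plan([.494,.305,.15],0.6)
E
```

```text
sg 1 turn(tool) [ 0.0005 -0.0015  0.0018] shift in current tool [-0.4 15.3  5.1] in goal tool [-0.4 15.3  5.1]
sg -1 turn(tool) [-2.8000e-03  3.1401e+00  7.0000e-04] shift in current tool [-0.4 15.3  5.1] in goal tool [ 0.4 15.3 -5.1]
R
 [[ 1.     0.002 -0.009]
 [ 0.009 -0.     1.   ]
 [ 0.002 -1.    -0.   ]] pos [0.4944 0.2999 0.1653] j [ 0.543  0.349  1.795 -0.002  0.996 -1.036] w 0.5764705844643703 F [ 0.4  0.7 -1.3] t 7.35
```

View pics/b1.png

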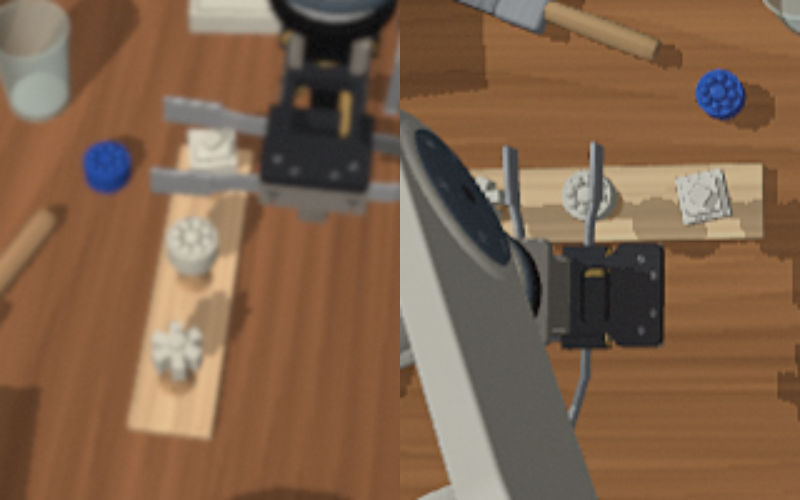

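```bash
python3 - <<'E'
from h import *
np.set_printoptions(precision=4,suppress=True)
S=cal("side");T=cal("top")
cv2.imwrite("pics/b2.png",np.hstack([cv2.resize(S["image"][260:340,270:340],(395,450),interpolation=2),cv2.resize(T["image"][210:280,140:200],(385,450),interpolation=2)])[:,:,::-1])
t=lambda x,y:(x/2.5+110-.3,y/2.5+160-.3)
s=lambda x,y:(x/2.5+220-.3,y/2.5+240-.3)
a=tri(T,t(110,147),S,s(152,171)); b=tri(T,t(197,143),S,s(167,97)); print(a,b,(a[0]+b[0])/2, np.linalg.norm(a[0]-b[0]))
print(onz(T,t(110,147),.182),onz(T,t(197,143),.182))
E
```

```text
(array([0.5999, 0.3309, 0.1778]), np.float64(0.0006749813473160897)) (array([0.6012, 0.2708, 0.1803]), np.float64(0.0017972857063781745)) [0.6006 0.3009 0.1791] 0.06015265267980121
[0.5996 0.3296 0.182 ] [0.6018 0.2704 0.182 ]
```

View pics/b2.png

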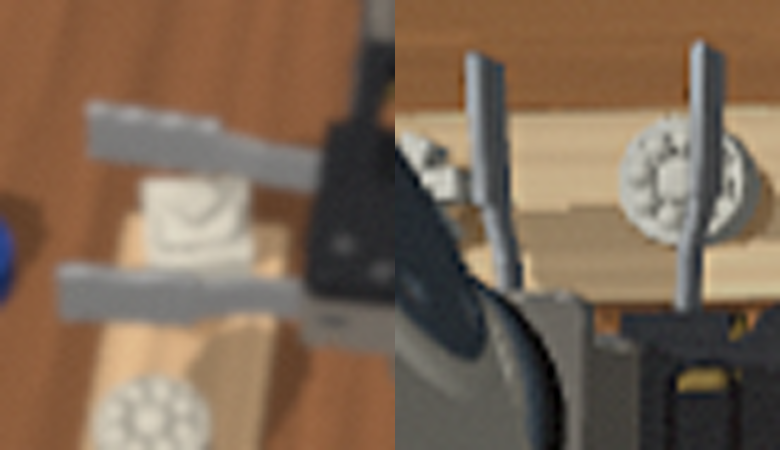

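Call:
{"op": "carry_out", "data": {
  "motion": [
    [0, 0, 0, 0, 0, 5, 0.15],
    [0, 0, 0, 0, 15, 0, 0.15],
    [0, 0, 0, 0, 25, 0, 0.15],
    [0, 0, 0, 0, 15, 0, 0.15],
    [0, 0, 0, 0, 5, 0, 0.15],
    [0, 0, 0, 0, 0, 0, 0.15],
    [0, 0, 0, 0, 0, 0, 0.15]
  ]
}}

```text
t: 8.15
tool_pos: [0.4945, 0.3062, 0.1058]
eef_rot: [-1.571, -0.01, 0.006]
force: [-0.3, -0.1, -1.9]
gripper_width: 0.58
```

```bash
python3 - <<'E'
from h import *
S=cal("side");T=cal("top")
cv2.imwrite("pics/b3.png",np.hstack([cv2.resize(S["image"][260:360,260:340],(400,500),interpolation=2),cv2.resize(T["image"][200:280,136:200],(400,500),interpolation=2)])[:,:,::-1])
plan([.494,.3055,.053],0.6)
E
```

```text
sg 1 turn(tool) [-0.0007 -0.0006  0.0032] shift in current tool [-0.9 53.2 -0.8] in goal tool [-0.7 53.2 -0.8]
sg -1 turn(tool) [-5.100e-03  3.141e+00 -1.100e-03] shift in current tool [-0.9 53.2 -0.8] in goal tool [ 0.7 53.2  0.8]
R
 [[ 1.     0.003 -0.01 ]
 [ 0.01   0.001  1.   ]
 [ 0.003 -1.     0.001]] pos [0.4947 0.3063 0.1062] j [ 5.520e-01  4.290e-01  1.830e+00 -1.000e-03  8.800e-01 -1.027e+00] w 0.5774150665673906 F [-0.5 -1.1 -1.8] t 8.25
```

View pics/b3.png

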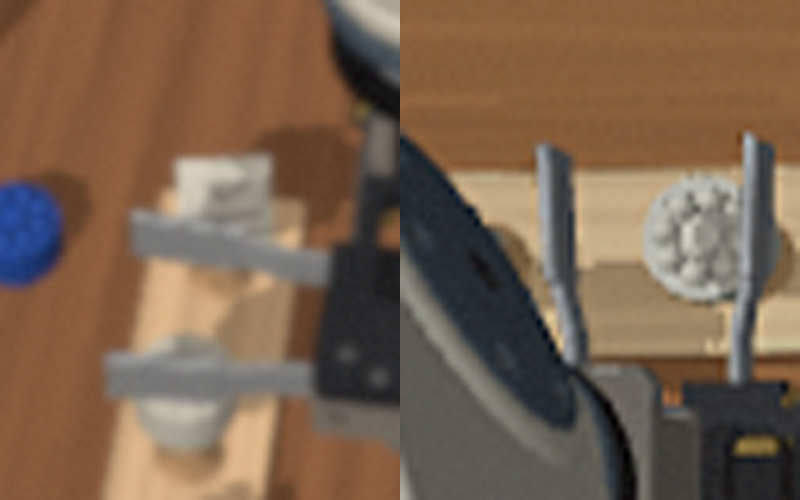

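```bash
python3 - <<'E'
from h import *
np.set_printoptions(precision=4,suppress=True)
S=cal("side");T=cal("top")
t=lambda x,y:(x/6.25+136-.4,y/6.25+200-.4)
s=lambda x,y:(x/5+260-.4,y/5+260-.4)
a=tri(T,t(153,148),S,s(108,355)); b=tri(T,t(353,135),S,s(133,212)); print(a,b,(a[0]+b[0])/2)
print((onz(T,t(153,148),.122)+onz(T,t(353,135),.122))/2)
print("boss rim",onz(T,t(311,238),.068),onz(T,t(303,236),.073))
E
```

```text
(array([0.6002, 0.3372, 0.1206]), np.float64(0.00018428850023538546)) (array([0.6025, 0.2786, 0.1232]), np.float64(0.0014195862592388136)) [0.6013 0.3079 0.1219]
[0.6017 0.3079 0.122 ]
boss rim [0.58   0.3044 0.068 ] [0.5801 0.3055 0.073 ]
```

Call:
{"op": "carry_out", "data": {
  "motion": [
    [0, 0, 0, 0, 5, -2, 0.15],
    [0, 0, 0, 0, 12, 0, 0.15],
    [0, 0, 0, 0, 15, 0, 0.15],
    [0, 0, 0, 0, 12, 0, 0.15],
    [0, 0, 0, 0, 7, 0, 0.15],
    [0, 0, 0, 0, 2, 0, 0.15],
    [0, 0, 0, 0, 0, 0, 0.15],
    [0, 0, 0, 0, 0, 0, 0.15]
  ]
}}

```text
t: 9.15
tool_pos: [0.4946, 0.3041, 0.0527]
eef_rot: [-1.571, -0.01, 0.006]
force: [-0.4, -0.2, -0.4]
gripper_width: 0.578
```

```bash
python3 - <<'E'
from h import *
S=cal("side");T=cal("top")
cv2.imwrite("pics/b4.png",np.hstack([cv2.resize(S["image"][280:380,260:340],(400,500),interpolation=2),cv2.resize(T["image"][200:280,136:200],(400,500),interpolation=2)])[:,:,::-1])
plan([.494,.3045,.053],0.6)
E
```

```text
sg 1 turn(tool) [-0.0004 -0.0007  0.0028] shift in current tool [-0.7 -0.   0.3] in goal tool [-0.7 -0.   0.3]
sg -1 turn(tool) [-4.5000e-03  3.1409e+00 -7.0000e-04] shift in current tool [-0.7 -0.   0.3] in goal tool [ 0.7 -0.  -0.3]
R
 [[ 1.     0.003 -0.01 ]
 [ 0.01   0.     1.   ]
 [ 0.003 -1.     0.   ]] pos [0.4947 0.3042 0.053 ] j [ 0.549  0.504  1.859 -0.002  0.776 -1.03 ] w 0.5768316166732429 F [ 0.2  0.3 -0.5] t 9.25
```

View pics/b4.png

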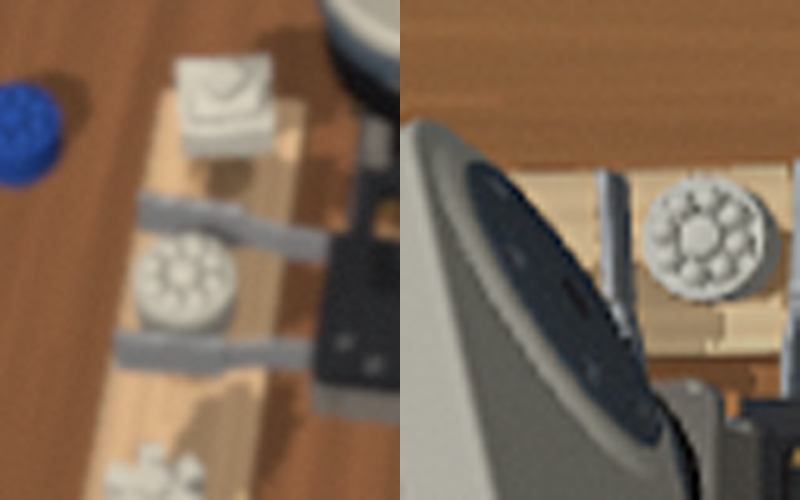

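Call:
{"op": "carry_out", "data": {
  "motion": [
    [0, 0, 0, 0, 0, 0, 0.1],
    [0, 0, 0, 0, 0, 0, 0.06],
    [0, 0, 0, 0, 0, 0, 0.02],
    [0, 0, 0, 0, 0, 0, -0.02],
    [0, 0, 0, 0, 0, 0, -0.06],
    [0, 0, 0, 0, 0, 0, -0.1],
    [0, 0, 0, 0, 0, 0, -0.3],
    [0, 0, 0, 0, 0, 0, -0.3],
    [0, 0, 0, 0, 0, 0, -0.3],
    [0, 0, 0, 0, 0, 0, -0.3]
  ],
  "newtons": 27
}}

```text
t: 10.25
tool_pos: [0.4943, 0.304, 0.0524]
eef_rot: [-1.571, -0.009, 0.006]
force: [0.2, 0.2, -0.5]
gripper_width: 0.473
```

```bash
python3 - <<'E'
from h import *
S=cal("side");T=cal("top")
cv2.imwrite("pics/b5.png",np.hstack([cv2.resize(S["image"][280:380,260:340],(400,500),interpolation=2),cv2.resize(T["image"][200:280,136:200],(400,500),interpolation=2)])[:,:,::-1])
plan([.494,.3045,.053],0.6)
E
```

```text
sg 1 turn(tool) [ 0.     -0.0007  0.002 ] shift in current tool [-0.3 -0.6  0.5] in goal tool [-0.3 -0.6  0.5]
sg -1 turn(tool) [-0.0032  3.1409  0.    ] shift in current tool [-0.3 -0.6  0.5] in goal tool [ 0.3 -0.6 -0.5]
R
 [[ 1.     0.002 -0.01 ]
 [ 0.01   0.     1.   ]
 [ 0.002 -1.    -0.   ]] pos [0.4943 0.304  0.0524] j [ 0.549  0.505  1.86  -0.002  0.775 -1.03 ] w 0.4768406858400272 F [-0.8  1.  -0.6] t 10.35
```

View pics/b5.png

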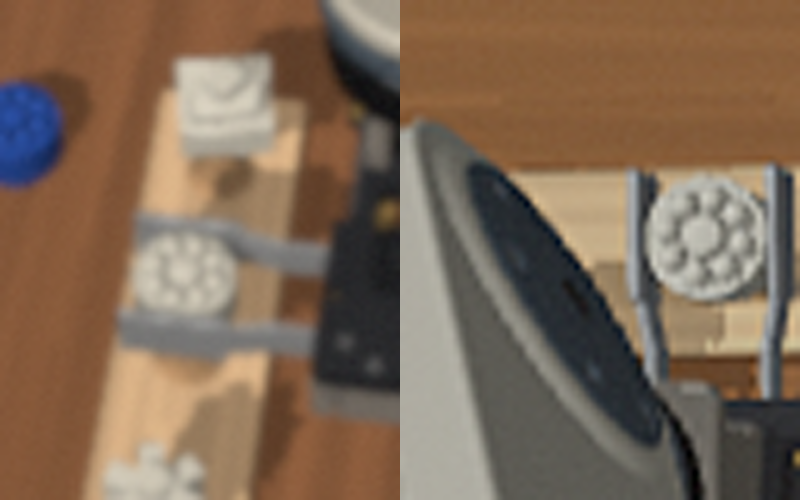

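Width 0.476 × 92 mm = 43.8 mm, so the jaws have closed on the rosette as expected (44 mm). The pictures show both plates against the disc. Lifting.

Call:
{"op": "carry_out", "data": {
  "motion": [
    [0, 0, 0, 0, -4, 0, -0.3],
    [0, 0, 0, 0, -10, 0, -0.3],
    [0, 0, 0, 0, -18, 0, -0.3],
    [0, 0, 0, 0, -20, 0, -0.3],
    [0, 0, 0, 0, -20, 0, -0.3],
    [0, 0, 0, 0, -15, 0, -0.3],
    [0, 0, 0, 0, -8, 0, -0.3],
    [0, 0, 0, 0, -3, 0, -0.3],
    [0, 0, 0, 0, 0, 0, -0.3],
    [0, 0, 0, 0, 0, 0, -0.3]
  ]
}}

```text
t: 11.35
tool_pos: [0.4937, 0.3037, 0.1496]
eef_rot: [-1.571, -0.008, 0.007]
force: [1.1, 0.0, -1.0]
gripper_width: 0.474
```

```bash
python3 - <<'E'
from h import *
S=cal("side");T=cal("top")
cv2.imwrite("pics/c1.png",np.hstack([cv2.resize(S["image"][240:340,260:340],(400,500),interpolation=2),cv2.resize(T["image"][180:280,136:216],(400,500),interpolation=2)])[:,:,::-1])
plan([.475,-.035,.124],0.6)
E
```

```text
sg 1 turn(tool) [ 0.0008 -0.0006  0.0007] shift in current tool [ -22.    25.8 -338.4] in goal tool [ -22.2   25.5 -338.5]
sg -1 turn(tool) [-1.100e-03  3.141e+00  1.300e-03] shift in current tool [ -22.    25.8 -338.4] in goal tool [ 22.2  25.5 338.5]
R
 [[ 1.     0.001 -0.01 ]
 [ 0.01  -0.001  1.   ]
 [ 0.001 -1.    -0.001]] pos [0.4936 0.3037 0.1495] j [ 5.500e-01  3.700e-01  1.804e+00 -1.000e-03  9.670e-01 -1.030e+00] w 0.4768911506800593 F [ 0.   0.3 -2.1] t 11.45
```

View pics/c1.png

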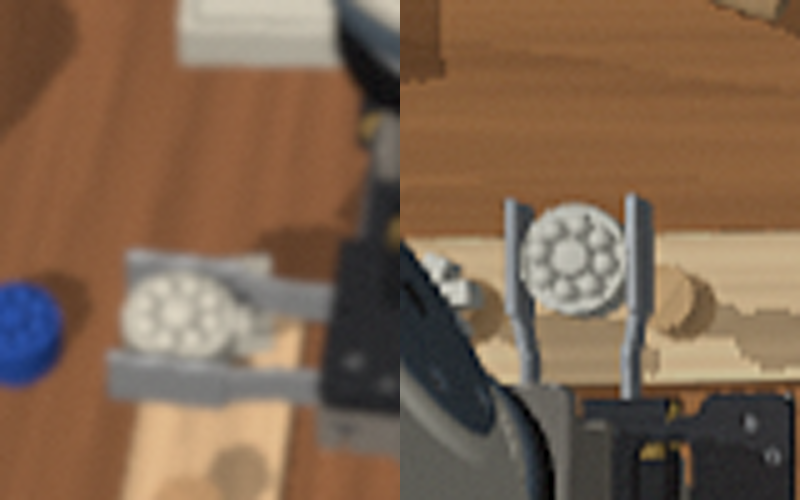

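Call:
{"op": "carry_out", "data": {
  "motion": [
    [0, 0, 0, 0, 0, -8, -0.3],
    [0, 0, 0, -2, 0, -18, -0.3],
    [0, 0, 0, -2, 0, -28, -0.3],
    [0, 0, 0, -2, 0, -35, -0.3],
    [0, 0, 0, -2, 0, -35, -0.3],
    [0, 0, 0, -2, 0, -35, -0.3],
    [0, 0, 0, -2, 0, -35, -0.3],
    [0, 0, 0, -2, 0, -35, -0.3],
    [0, 0, 0, -2, 0, -35, -0.3],
    [0, 0, 0, -2, 0, -30, -0.3]
  ]
}}

```text
t: 12.45
tool_pos: [0.4777, 0.0072, 0.1503]
eef_rot: [-1.571, -0.008, 0.006]
force: [-0.1, -0.1, -1.8]
gripper_width: 0.477
```

Call:
{"op": "carry_out", "data": {
  "motion": [
    [0, 0, 0, -2, 4, -22, -0.3],
    [0, 0, 0, -1, 8, -14, -0.3],
    [0, 0, 0, -1, 10, -7, -0.3],
    [0, 0, 0, 0, 6, -2, -0.3],
    [0, 0, 0, 0, 3, 0, -0.3],
    [0, 0, 0, 0, 0, 0, -0.3],
    [0, 0, 0, 0, 0, 0, -0.3],
    [0, 0, 0, 0, 0, 0, -0.3]
  ]
}}

```text
t: 13.25
tool_pos: [0.4758, -0.0347, 0.1196]
eef_rot: [-1.571, -0.01, 0.006]
force: [0.5, -0.4, -2.2]
gripper_width: 0.478
```

```bash
python3 - <<'E'
from h import *
S=cal("side");T=cal("top")
cv2.imwrite("pics/d1.png",np.hstack([cv2.resize(S["image"][160:270,280:368],(400,500),interpolation=2),cv2.resize(T["image"][190:300,310:398],(400,500),interpolation=2)])[:,:,::-1])
cv2.imwrite("pics/d2.png",S["image"][:,:,::-1])
plan([.4745,-.0355,.1175],0.6)
E
```

```text
sg 1 turn(tool) [0.0001 0.     0.0025] shift in current tool [-1.3  2.2 -0.6] in goal tool [-1.3  2.2 -0.6]
sg -1 turn(tool) [ 4.0000e-03 -3.1416e+00 -2.0000e-04] shift in current tool [-1.3  2.2 -0.6] in goal tool [1.3 2.2 0.6]
R
 [[ 1.     0.003 -0.01 ]
 [ 0.01  -0.     1.   ]
 [ 0.003 -1.    -0.   ]] pos [ 0.4758 -0.0349  0.1197] j [-0.076  0.269  2.043  0.     0.828 -1.658] w 0.4741438685446959 F [ 0.7 -0.1 -1.1] t 13.35
```

View pics/d1.png

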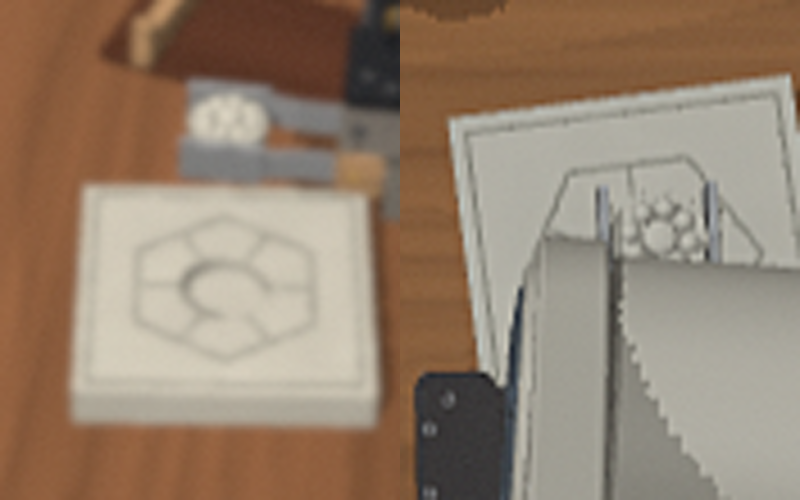

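View pics/d2.png

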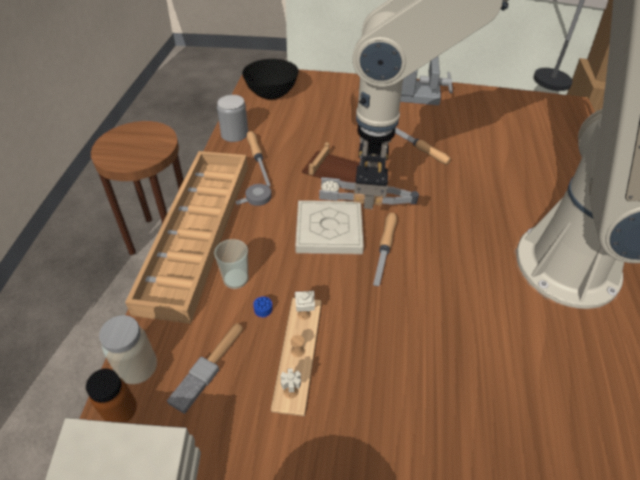

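```bash
python3 - <<'E'
from h import *
np.set_printoptions(precision=4,suppress=True)
S=cal("side");T=cal("top"); k=500/110
t=(260/k+310-.4,237/k+190-.4); s=(229/k+280-.4,117/k+160-.4)
print("knob",tri(T,t,S,s), "z.137",onz(T,t,.138))
print("recess side",onz(S,(229/k+280-.4,289/k+160-.4),.022))
c,rd=onz(S,(0,0),0),0
st=arm.read_state();print(st["joint_vel"].round(3),st["tool_pos"],st["t"])
E
```

```text
knob (array([ 0.5618, -0.033 ,  0.1343]), np.float64(0.0015391513466228631)) z.137 [ 0.5621 -0.0328  0.138 ]
recess side [ 0.558  -0.0295  0.022 ]
[-0.002 -0.001  0.001 -0.002 -0.001 -0.   ] [ 0.4757 -0.0351  0.1196] 13.45
```

```bash
python3 -c "
from rig import arm
print(arm.finish_job())"
```

```text
the job is handed in; nothing more can be done
None
```

The job is handed in: the rosette is held in the tongs about 10 cm above the panel recess. I gripped the tongs by their wooden grips, half squeezed, and lifted them off the rest. I then lowered the open jaws over the middle pedestal, closed them on the rosette with 27 N set, lifted it off and carried it over the panel.

- **Position:** the rosette's knob measures (0.562, −0.033) m across the two cameras. The recess is at (0.561, −0.034) m by the top view and (0.558, −0.030) m by the side view. The two views of the recess differ by about 5 mm, but either way the rosette is within about 6 mm of its axis.
- **Height:** the rosette centre is at about z = 0.12 m, roughly 0.10 m above the panel.
- **Grip:** the fingers hold at 43–44 mm, which matches jaws closed on the rosette (about 0.15 rad), and the arm was still.
- **Surroundings:** in the last side picture the square and star castings and the glass look undisturbed. I checked this by eye only.

No check failed. I had no direct reading of the finger or jaw contact forces.

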